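# Clip the opal diffuser into the exam light base

## Task

Take the white opal disc out of the rack and fit it into the round well of the light base: tuck one edge under the fixed dark lip with the disc tilted, lower it, and push it down past the red sprung catch until it lies flat on the floor of the well and is held by the catch. Leave the blue and amber discs in the rack, and do not shove or knock over the jar, cap and pen torch beside them. Do not ram the disc hard against the light base.

Things in the scene. Friction and masses are not known exactly. Their poses are not given: they have to be found in the camera images.
- opal_disc: White opal disc, 70 mm across and 8 mm thick, 40 to 85 g, both faces alike, loose. Origin at its centre; its x axis is the disc's axis (normal to the faces), so y and z lie in its plane. It starts upright on its edge in one of the three slots of the rack (which one varies), its top 78 mm above the table.
- blue_disc: Blue filter disc of the same size in another slot of the rack; origin and axes as for the opal disc. Stays in the rack.
- amber_disc: Amber filter disc of the same size in another slot of the rack; origin and axes as for the opal disc. Stays in the rack.
- rack: Grey fixed disc rack, 164 mm (its x) by 94 mm (its y). Origin under its centre on the table, z up. Three slots at x = -50, 0 and +50 mm, centred on y = 0; discs stand in them with their faces square to the rack's x axis, slot floor 8 mm and slot walls 28 mm above the table, so the upper 50 mm of each disc is bare. Slots are 1.4 mm wider than the discs, which may lean a little.
- lightbase: White fixed light base, 150 mm (its x) by 140 mm (its y), top face 30 mm above the table. Origin under its centre on the table, z up. In the top is a round flat-floored well, centred on the origin, 72 mm across, 12 mm deep (floor 18 mm above the table). The dark lip is on its +x side, which faces the robot, the red catch on its -x side.
- seat (a point): Centre of the well's floor, 18 mm above the table; axes as the light base's. A seated disc has its centre 4 mm above this point.
- catch (a joint): Red catch: 0 = out (its rest), positive = pushed back to -x, in m, at most 0.008. It springs out with 7 N, plus 0.6 N per mm. A disc let go with one edge under the lip drops onto it and rests tilted by some 8 to 20 degrees, perhaps slid back: pushing its high edge towards the lip tucks it in again. A downward press of some 5 to 20 N between disc centre and catch then snaps it in.
- jar: Amber jar with white cap, 40 mm across, 55 mm tall, origin under its centre, z up. A bystander.
- cap: Blue open cap, 42 mm across, 22 mm tall, origin under its centre. A bystander.
- penlight: Aluminium and black pen torch lying on the table between rack and light base, 130 mm long along its x, 15 mm thick, origin under its centre. A bystander.
- lip (a point): Middle of the lower inner edge of the fixed dark steel lip: 46 mm wide (y), 5 mm thick, lying on the light base's top face and overhanging the well by 5 mm; this edge is at x = +31 mm of the light base, 12 mm above the well floor. A flat disc cannot pass it; a disc tilted 45 to 55 degrees from level, low edge to +x, goes under it with room to spare.
- catch_tip (a point): Middle of the tip of the red catch, 20 mm wide in y. When out it reaches 4 mm over the well, 9.5 mm above the well floor; above the tip its face slopes up and away from the well at 63 degrees, to 20 mm above the well floor (38 mm above the table).
Mind the look-alikes: they are no part of the job. Leave any purple or turquoise look-alike of the lightbase alone.

How it is judged (in metres and radians):
At the end, for the whole second after the job is handed in: The opal disc lies in the well: centre within 4 mm of the seat's axis and 2 to 6.5 mm above the well floor, level within 0.05 rad (2.9 degrees), at rest, the catch out again (joint under 2.5 mm), and the blue and amber discs still within 20 mm of where they began (horizontal distance between opal_disc and seat below 0.004 m and z of opal_disc in the frame of seat between 0.002 and 0.0065 m and angle between the x axis of opal_disc and the z axis of lightbase, either way round below 0.05 rad and value of joint catch below 0.0025 m and linear speed of opal_disc below 0.02 m/s and distance of each of blue_disc, amber_disc from where it was at the start of the episode below 0.02 m); the robot touches nothing.
It fails at once if the opal disc is rammed against the light base (over 90 N) (contact force between opal_disc and lightbase above 90 N).
It fails at once if the jar, cap or pen torch is shoved more than 40 mm (distance of any of jar, cap, penlight from where it was at the start of the episode above 0.04 m).
It fails at once if the jar is knocked over (angle between jar's own z axis and vertical above 0.8 rad).
It also fails if it takes over 61 s, if anything falls off the work surface, if the arm or the gripper's body presses on something with over 40 N, if the wrist force passes 120 N, or if a joint passes its speed limit or range.

## Robot

A 7-joint arm with a two-finger parallel gripper is mounted at the origin on the work surface. World frame = base frame: x ahead of the robot, y to its left, z up, the work surface at z = 0. Lengths are in mm, angles in rad, forces in N, time in s.
With the tool pointing down it reaches from about 400 to 875 mm from the base axis. Payload 4.4 kg.
Tool frame: the origin (TCP) lies at the very end of the fingers, on their centre line; the grasp point (between the pads) lies ctrl.grip_depth behind it (ctrl.grip_depth is the distance from the TCP to the grasp point, in mm); z points along the fingers, y is the direction in which the jaws open and shut (so a half turn about z gives the same grasp; the last joint's range is limited). The gripper opens to 85 mm and grips with 20 to 120 N. Pads are 22 mm wide; open, the fingers measure 114 mm over their backs; the gripper's body (76 mm by 85 mm) begins 54 mm behind the grasp point. The pads swing forward as they close: fully open they stand 13 mm farther back than shut.
Start: joints at [1.097, 0.628, 0.038, 1.517, -0.027, 0.996, -0.02], TCP at [257.812, -596.7, 231.313] pointing down, gripper open.
Joint ranges: [-3.06, 3.06], [-0.37, 2.12], [-1.25, 1.32], [0.18, 2.47], [-1.1, 4.24], [0.23, 1.98], [-2.94, 2.94]. Speed limits (rad/s): [2.57, 2.57, 3.14, 3.14, 3.14, 3.14, 3.14].

## Interface

Orientations are given as [roll, pitch, yaw] about the fixed x, y, z axes, in that order (R = Rz(yaw) Ry(pitch) Rx(roll)).
In Python, from cell import ctrl gives the robot as it stands.
- The arm moves only by the tool servo_tool, never from a script. Its argument "commands" is one flat list of numbers, 5 for each row, row after row: the shift along the tool's x, y, z in units of 25 mm (1.0 is 25 mm), then the turn about the tool's z in units of 6 degrees (1.0 is 6 degrees), then the closure, from 0 (fully open) to 1 (shut). In form: [tx, ty, tz, twist, gripper, tx, ty, tz, twist, gripper, ...]. A call has 1 to 10 rows; each row is the pose to reach, as a shift and turn from the pose commanded when the call began, along the tool's axes at that moment; what a row does not reach only later rows make up. A row lasts 1/12 s, in which the tool goes at most 41.7 mm and 7.16 degrees, less where a joint would pass 70% of its speed; a pose out of reach is approached as far as the arm can. A call with a gripper value outside its range is refused whole. The fingers move at their own pace and stop on an object; the grip force is fixed at half the most. Time passes only in rows, so rows that repeat a pose let the fingers close. It gives the time, the measured TCP pose, the force and the opening at its end, in the units of the state.
- ctrl.read_state(): the state, without advancing time (a new reading comes with each control period).
- ctrl.get_image(name): name is "scene" or "top" or "wrist"; returns a dict with "img" (480x640x3 uint8, blue, green, red), "K" (3x3 intrinsics, pixels), "T" (4x4, takes a point from camera to world coordinates). Camera axes: x right, y down, z forward; pixel columns grow to the right and rows downward; lengths in mm; the calibration is good to about 2 mm. A picture is of the moment at which its call begins. There is no depth.
- ctrl.finish_job(): hands the job in, once; it reports no verdict.
The state is a dict: "clock": time; "qpos": joint angles; "qd": joint speeds; "tau": joint torques, N m; "eef_pos": TCP position; "tool_rot": TCP orientation; "force": force on the tool from outside, world axes, zero at the start; "torque": the same for the moment, N m; "width": finger opening in mm.
Only numpy, scipy, OpenCV 4.12 (cv2) and the standard library are available. Lean on these libraries where they do the work, as an engineer would, in place of code of your own. Each camera call takes 0.05 s, during which the arm holds its last target.

## Working session

There is one attempt and no reset: what is moved stays moved. The work goes in short steps, Python scripts to look and compute and a tool call to move; the robot and the scene stay as the last step left them, time stands still between calls to the robot, and variables do not carry over. Pictures are saved under pics/ and viewed, and the job is handed in when it is done.

Besides the shell and the picture viewer there is one more tool, called after "Emit:" as a command line: name --argument value ..., lists and objects as JSON in quotes. servo_tool: Moves the arm, as the interface text tells. Its arguments: {"type":"object","properties":{"commands":{"type":"array","items":{"type":"number"}}},"required":["commands"]}

```bash
ls; mkdir -p pics; python3 - <<'E'
from cell import ctrl
import cv2,numpy as np
print(ctrl.read_state(), ctrl.grip_depth)
for n in ["scene","top","wrist"]:
    d=ctrl.get_image(n); cv2.imwrite(f"pics/{n}0.png",d["img"]); print(n,d["K"].tolist(),np.round(d["T"],3).tolist())
    np.savez(f"pics/{n}0.npz",**d)
E
```

```text
pics
{'clock': 0.0, 'qpos': array([ 1.09719533,  0.62931083,  0.03843538,  1.51836891, -0.02697767,
        0.99628747, -0.02002178]), 'qd': array([-0.00141895, -0.00227167,  0.00067233,  0.00023441,  0.00060666,
       -0.00047061, -0.00169972]), 'tau': array([-1.04513001e-03, -5.63409984e+01,  1.22523744e+00, -1.93453288e+01,
        1.07661783e-02,  1.04225779e-02, -1.66545271e-05]), 'eef_pos': array([ 257.56366395, -596.11872324,  230.41154703]), 'tool_rot': array([-3.13973630e+00,  3.75458107e-05,  4.07796697e-01]), 'force': array([-0.2503776 , -0.24006345, -0.6696831 ]), 'torque': array([-0.01827275,  0.06754798, -0.00645728]), 'width': 85.69575386678481} 18.700000000000003
scene [[476.787817951278, 0.0, 318.8499700807892], [0.0, 476.787817951278, 236.27908460043258], [0.0, 0.0, 1.0]] [[-0.748, 0.466, -0.472, 999.856], [0.663, 0.513, -0.545, 491.166], [-0.012, -0.721, -0.693, 692.966], [0.0, 0.0, 0.0, 1.0]]
top [[448.45421948214977, 0.0, 308.0771079874501], [0.0, 448.45421948214977, 240.1819048396436], [0.0, 0.0, 1.0]] [[-0.014, -0.979, 0.203, 439.914], [-1.0, 0.013, -0.005, 34.433], [0.002, -0.203, -0.979, 697.995], [0.0, 0.0, 0.0, 1.0]]
wrist [[377.3718586542936, 0.0, 321.59416749792496], [0.0, 377.3718586542936, 251.3105220000223], [0.0, 0.0, 1.0]] [[0.398, -0.869, -0.295, 334.462], [-0.918, -0.377, -0.126, -564.472], [-0.002, 0.321, -0.947, 373.483], [0.0, 0.0, 0.0, 1.0]]
```

View pics/scene0.png

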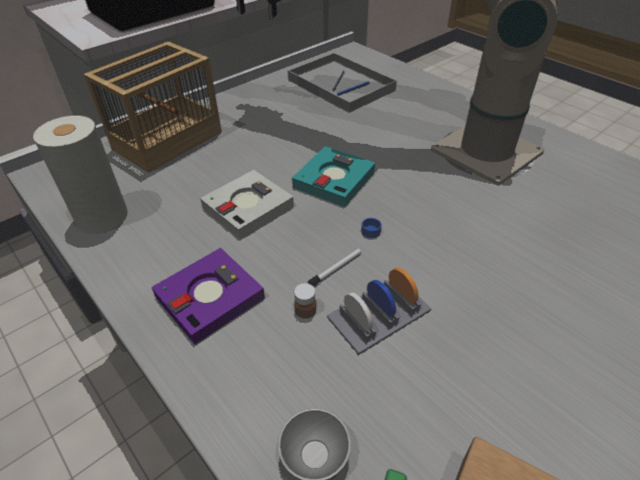

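View pics/top0.png

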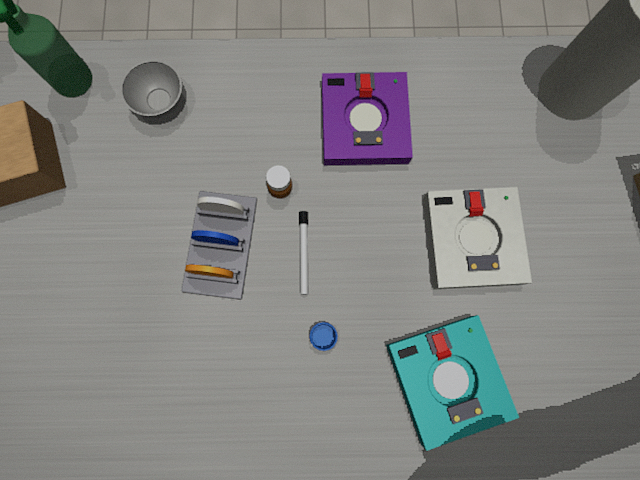

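View pics/wrist0.png

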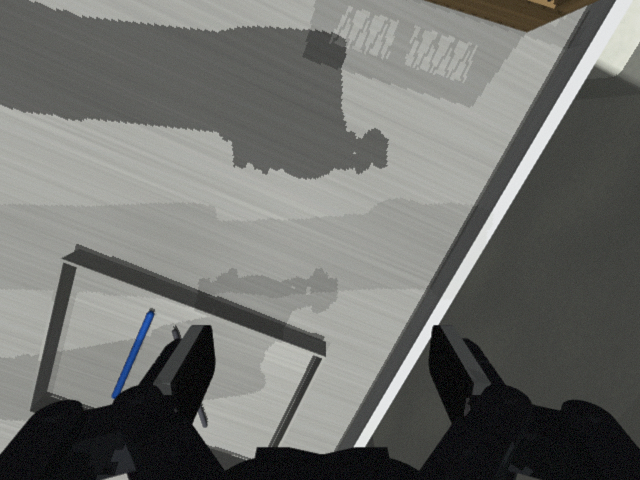

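Candidates for the opal disc, in top-view pixels:
- white disc in the rack's far slot, (222,208)
- white floors of the wells: purple (366,118), white (478,238), turquoise (450,380)
- white jar cap, (278,175)

I choose the disc standing in the rack at (222,208), and the white base at (478,238) as the target. Next I'll check both in crops and measure them.

```bash
python3 - <<'E'
import cv2,numpy as np
d=np.load("pics/top0.npz");im=d["img"]
a=cv2.resize(im[180:305,170:270],None,fx=4,fy=4,interpolation=cv2.INTER_CUBIC)
b=cv2.resize(im[175:300,420:540],None,fx=3.3,fy=4,interpolation=cv2.INTER_CUBIC)
cv2.imwrite("pics/crop1.png",np.hstack([a,b]))
d=np.load("pics/scene0.npz");im=d["img"]
a=cv2.resize(im[255:355,320:440],None,fx=3.3,fy=3.3,interpolation=cv2.INTER_CUBIC)
b=cv2.resize(im[155:255,190:310],None,fx=3.3,fy=3.3,interpolation=cv2.INTER_CUBIC)
cv2.imwrite("pics/crop2.png",np.hstack([a,b]))
E
```

```text
(no output)
```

View pics/crop1.png

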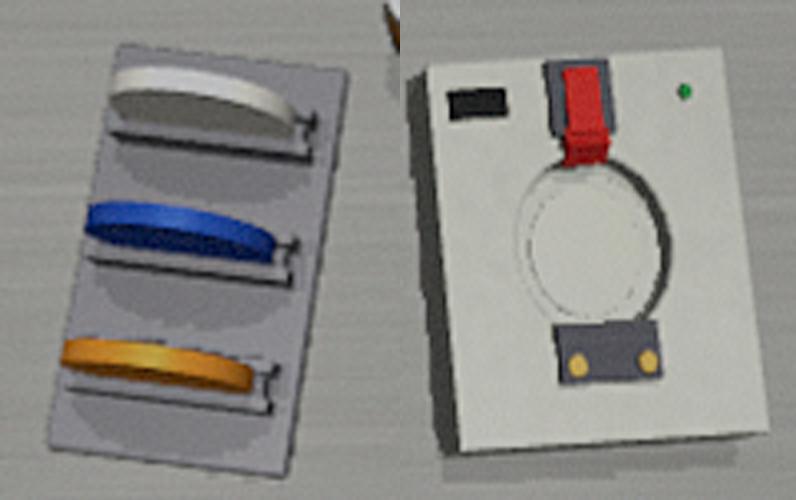

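View pics/crop2.png

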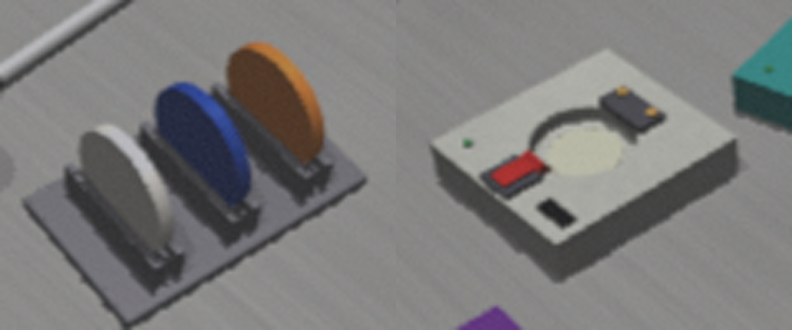

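The crops confirm both choices: the opal disc is in the rack slot farthest from the robot, and the target is the white base with its lip towards the robot. Next I measure them.

```bash
cat > h.py <<'E'
import cv2,numpy as np
def ray(d,px,z):
    px=np.atleast_2d(np.array(px,float)); K=d["K"];T=d["T"]
    r=np.c_[px,np.ones(len(px))]@np.linalg.inv(K).T@T[:3,:3].T; o=T[:3,3]
    return o+r*((z-o[2])/r[:,2])[:,None]
def proj(d,P):
    P=np.atleast_2d(np.array(P,float));T=d["T"]
    c=(P-T[:3,3])@T[:3,:3]; u=c@d["K"].T; return u[:,:2]/u[:,2:]
E
python3 - <<'E'
from h import *
d=np.load("pics/top0.npz");im=d["img"]
np.set_printoptions(suppress=True,precision=1)
rc=ray(d,[(199.5,191),(256.75,197.5),(241.75,299),(182.5,292)],7)
print("rack",rc[:,:2].tolist(),rc.mean(0)); 
e=(rc[0]+rc[1]-rc[2]-rc[3])/2;print(np.hypot(*e[:2]),"yaw rackx",np.arctan2(e[1],e[0]))
e=(rc[0]+rc[3]-rc[1]-rc[2])/2;print(np.hypot(*e[:2]),"yaw racky",np.arctan2(e[1],e[0]))
bc=ray(d,[(428.5,191.75),(517.6,187),(531.5,282.5),(438.8,287.5)],30)
print("base",bc[:,:2].tolist(),bc.mean(0))
e=(bc[2]+bc[3]-bc[0]-bc[1])/2;print(np.hypot(*e[:2]),"yaw basex",np.arctan2(e[1],e[0]))
e=(bc[1]+bc[2]-bc[0]-bc[3])/2;print(np.hypot(*e[:2]),"yaw y",np.arctan2(e[1],e[0]))
# opal mask in both views
for n,roi in (("top",(180,225,190,255)),("scene",(285,340,340,380))):
    D=np.load(f"pics/{n}0.npz");I=D["img"];h=cv2.cvtColor(I,cv2.COLOR_BGR2HSV)
    y0,y1,x0,x1=roi; r=I[y0:y1,x0:x1]
    m=(h[y0:y1,x0:x1,1]<25)&(h[y0:y1,x0:x1,2]>165)
    ys,xs=np.nonzero(m); print(n,m.sum(),xs.min()+x0,xs.max()+x0,ys.min()+y0,ys.max()+y0)
    g=cv2.resize(np.hstack([r,cv2.cvtColor((m*255).astype(np.uint8),cv2.COLOR_GRAY2BGR)]),None,fx=5,fy=5,interpolation=cv2.INTER_NEAREST);cv2.imwrite(f"pics/m_{n}.png",g)
# well: turq/white rim? red catch & lip
h=cv2.cvtColor(im,cv2.COLOR_BGR2HSV)
m=((h[...,0]<8)|(h[...,0]>172))&(h[...,1]>140);m[:, :440]=0;m[:,520:]=0;m[300:]=0
ys,xs=np.nonzero(m);print("catch px",xs.mean(),ys.min(),ys.max()); print(ray(d,[(xs.mean(),ys.max())],29))
print("well", ray(d,[(478.5,238)],30))
s=np.load("pics/scene0.npz")
print(proj(s,rc))
E
```

```text
rack [[666.4266403687789, 204.6396372384428], [654.3245806951896, 112.4247325407438], [492.6323084982423, 133.8400311772726], [504.5554882550621, 224.98127646844128]] [579.5 169.    7. ]
163.12336697391933 yaw rackx -0.12834395597665016
92.46173515085661 yaw racky 1.4405081286047843
base [[653.0348200943245, -157.422716762882], [658.9670228522514, -297.13359097297723], [509.53742833542395, -301.679086219263], [503.9464002457149, -162.6004525424672]] [ 581.4 -229.7   30. ]
149.33816166863187 yaw basex -3.109032492253653
139.51377580456236 yaw y -1.5294867543324004
top 187 200 236 197 206
scene 86 350 368 293 312
catch px 475.19718309859155 192 216
[[ 613.4 -227.1   29. ]]
well [[ 578.5 -228.6   30. ]]
[[359.8 352.3]
 [327.7 314.7]
 [397.9 275.4]
 [431.8 307.1]]
```

```bash
cat >> h.py <<'E'
def plan(x,y,z,yaw):
    from cell import ctrl
    s=ctrl.read_state(); p=s["eef_pos"]; w=s["tool_rot"][2]
    d=np.array([x,y,z])-p; c,sn=np.cos(w),np.sin(w)
    dy=(yaw-w+np.pi)%(2*np.pi)-np.pi
    print("now",p.round(1),"rot",s["tool_rot"].round(3),"t",round(s["clock"],2),"w",round(s["width"],1),"F",s["force"].round(1))
    print("units",np.round([(c*d[0]+sn*d[1])/25,(sn*d[0]-c*d[1])/25,-d[2]/25,-np.degrees(dy)/6],3),"rows",np.linalg.norm(d)/41.7, abs(np.degrees(dy))/7.16)
E
python3 - <<'E'
from h import *
for n in("top","scene"):
    d=np.load(f"pics/{n}0.npz");I=d["img"].copy();I=cv2.resize(I,None,fx=4,fy=4,interpolation=cv2.INTER_CUBIC)
    a=-0.128;t=np.linspace(0,2*np.pi,60)
    for off in(-4,4):
        c=np.array([629.1,162.6,43])+off*np.array([np.cos(a),np.sin(a),0])
        P=c+35*(np.cos(t)[:,None]*np.array([-np.sin(a),np.cos(a),0])+np.sin(t)[:,None]*np.array([0,0,1]))
        cv2.polylines(I,[((proj(d,P)+.5)*4).astype(int)],True,(0,0,255),1)
    u=proj(d,[[629,162,50]])[0]*4;u=u.astype(int)
    v=proj(d,[[581,-230,30]])[0]*4;v=v.astype(int)
    t2=np.c_[581.4+36*np.cos(t),-229.7+36*np.sin(t),0*t+30]
    cv2.polylines(I,[((proj(d,t2)+.5)*4).astype(int)],True,(0,255,0),1)
    o=np.hstack([I[u[1]-200:u[1]+200,u[0]-200:u[0]+200],I[v[1]-200:v[1]+200,v[0]-200:v[0]+200]]);cv2.imwrite(f"pics/ov_{n}.png",o)
plan(629,163,230,1.4427)
E
```

```text
now [ 257.7 -596.3  230.6] rot [-3.14  -0.     0.408] t 0.15 w 85.5 F [ 0.  -0.2  0.6]
units [ 2.5681e+01 -2.1988e+01  2.5000e-02 -9.8820e+00] rows 20.268648551159117 8.281143738984174
```

View pics/ov_top.png

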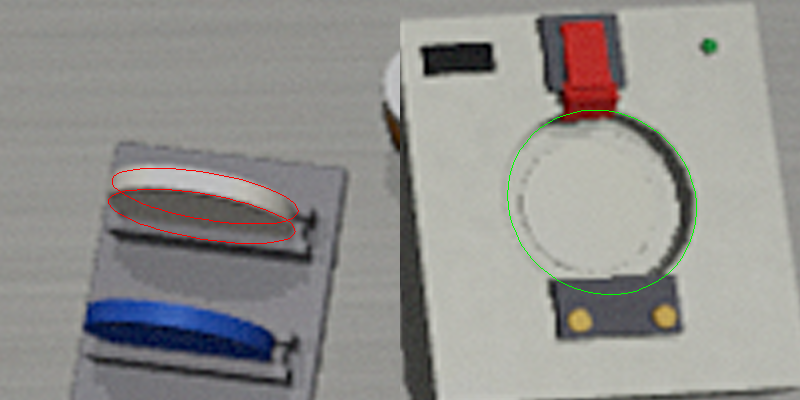

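View pics/ov_scene.png

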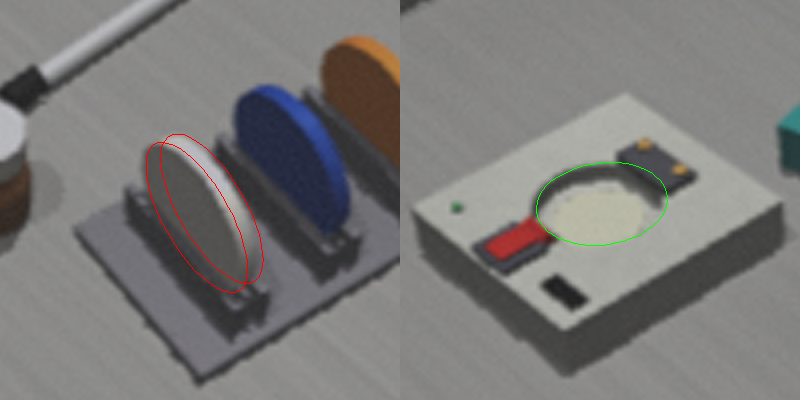

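The red disc outline and green well outline match the images to 1–2 mm in both views. I'm moving over the rack now, with the gripper partly closed so it clears the blue disc.

Emit:
servo_tool --commands '[25.7,-22,0,-9.88,0.55,25.7,-22,0,-9.88,0.55,25.7,-22,0,-9.88,0.55,25.7,-22,0,-9.88,0.55,25.7,-22,0,-9.88,0.55,25.7,-22,0,-9.88,0.55,25.7,-22,0,-9.88,0.55,25.7,-22,0,-9.88,0.55,25.7,-22,0,-9.88,0.55,25.7,-22,0,-9.88,0.55]'

```text
clock: 0.98
eef_pos: [441.2, -220.7, 231.3]
tool_rot: [3.142, -0.0, 1.444]
force: [0.8, -0.6, 0.1]
width: 38.6
```

```bash
python3 -c "
from h import *
plan(629,163,180,1.4427)"
```

```text
now [ 441.2 -220.7  231.3] rot [ 3.142 -0.     1.444] t 0.98 w 38.6 F [ 0.8 -0.6  0.1]
units [1.6175e+01 5.5050e+00 2.0540e+00 9.0000e-03] rows 10.317173716093471 0.007805517554919759
```

Emit:
servo_tool --commands '[16.2,5.5,2,0,0.55,16.2,5.5,2,0,0.55,16.2,5.5,2,0,0.55,16.2,5.5,2,0,0.55,16.2,5.5,2,0,0.55,16.2,5.5,2,0,0.55,16.2,5.5,2,0,0.55,16.2,5.5,2,0,0.55,16.2,5.5,2,0,0.55,16.2,5.5,2,0,0.55]'

```text
clock: 1.82
eef_pos: [623.5, 151.0, 182.4]
tool_rot: [-3.141, 0.001, 1.442]
force: [1.3, -0.8, -0.1]
width: 38.2
```

Emit:
servo_tool --commands '[0,0,0,0,0.55,0,0,0,0,0.55]'

```text
clock: 1.98
eef_pos: [622.6, 153.0, 181.9]
tool_rot: [-3.14, -0.001, 1.448]
force: [-0.6, -0.3, 0.4]
width: 38.6
```

```bash
python3 -c "
from h import *
from cell import ctrl
d=ctrl.get_image('wrist');cv2.imwrite('pics/w1.png',d['img']);np.savez('pics/w1.npz',**d)
plan(629,163,100,1.4427)"
```

```text
now [622.5 149.9 182.1] rot [-3.140e+00  1.000e-03  1.444e+00] t 2.03 w 38.2 F [-0.2 -0.8 -0.7]
units [0.551 0.192 3.283 0.017] rows 1.9990933702958218 0.013906252265919516
```

View pics/w1.png

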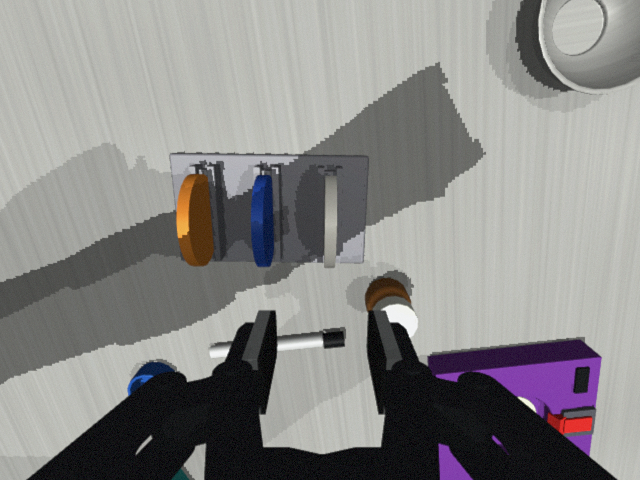

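Wrist view: opal disc at (331,220), blue at (262,220), amber at (195,220), rack square to the jaws. I check the estimate in this view.

```bash
python3 -c "
from h import *
d=np.load('pics/w1.npz');a=-.128
u=np.array([np.cos(a),np.sin(a),0]);v=np.array([-u[1],u[0],0])
for o in(-4,4): print(proj(d,[np.array([629.1,162.6,43])+o*u+s*v+np.array([0,0,z]) for s,z in((-30,18),(0,35),(30,18))]).round(1).tolist())
I=d['img'].astype(int)[...,:]
for r in (200,220,240): print(r,I[r,318:345].mean(1).astype(int).tolist())
plan(629,163,60,1.4427)
"
```

```text
[[321.7, 267.0], [322.0, 234.8], [322.3, 186.7]]
[[332.4, 267.1], [333.7, 234.8], [333.7, 186.7]]
200 [73, 67, 64, 65, 65, 65, 75, 130, 150, 150, 153, 151, 151, 149, 150, 151, 149, 152, 145, 101, 88, 87, 88, 90, 88, 87, 87]
220 [64, 64, 66, 63, 66, 60, 87, 171, 182, 175, 177, 178, 177, 175, 174, 179, 177, 175, 174, 104, 87, 85, 93, 86, 84, 87, 89]
240 [63, 65, 56, 65, 64, 55, 105, 157, 163, 160, 163, 161, 163, 161, 160, 159, 162, 161, 124, 89, 85, 85, 87, 86, 86, 86, 86]
now [622.5 149.9 182.1] rot [-3.140e+00  1.000e-03  1.444e+00] t 2.03 w 38.2 F [-0.2 -0.8 -0.7]
units [0.551 0.192 4.883 0.017] rows 2.948300738664744 0.013906252265919516
```

Emit:
servo_tool --commands '[0.55,0.24,2.5,0,0.55,0.55,0.24,3.3,0,0.55,0.55,0.24,4.0,0,0.55,0.55,0.24,4.7,0,0.55,0.55,0.24,5.36,0,0.55,0.55,0.24,5.36,0,0.55]'

```text
clock: 2.53
eef_pos: [628.1, 158.6, 45.6]
tool_rot: [-3.136, 0.004, 1.44]
force: [0.3, 0.3, -0.4]
width: 38.3
```

```bash
python3 -c "
from h import *
from cell import ctrl
d=ctrl.get_image('wrist');e=ctrl.get_image('top');cv2.imwrite('pics/w2.png',np.vstack([cv2.resize(d['img'][200:],(640,280)),e['img'][170:310,150:300].repeat(2,0).repeat(2,1)[:, :].copy() if 0 else cv2.resize(e['img'][170:310,150:470],(640,280))]))
plan(630,163,48,1.4427)"
```

```text
now [630.5 160.1  49. ] rot [-3.141e+00  1.000e-03  1.440e+00] t 2.63 w 38.1 F [ 0.8 -0.3  0.1]
units [ 0.112 -0.036  0.039 -0.022] rows 0.07422743117021978 0.0181942404907646
```

View pics/w2.png

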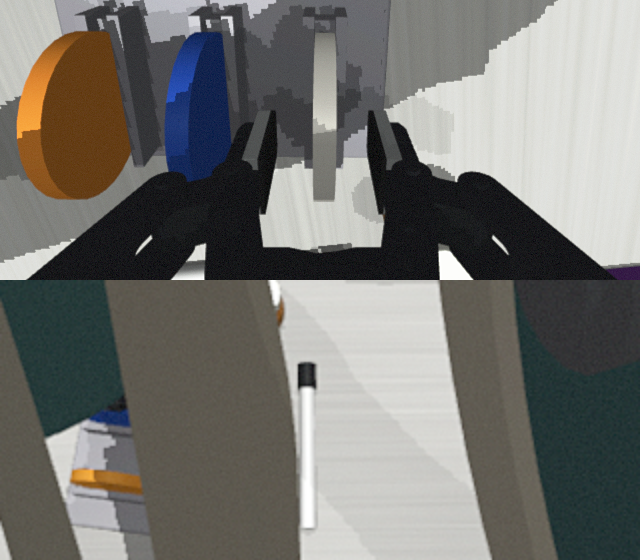

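The opal disc (325,110 in the upper half) stands centred between the fingers (265 and 378), clear of the blue disc. I'm closing the gripper.

Emit:
servo_tool --commands '[0.08,0,0,0,0.8,0.08,0,0,0,0.95,0.08,0,0,0,1,0.08,0,0,0,1,0.08,0,0,0,1,0.08,0,0,0,1]'

```text
clock: 3.13
eef_pos: [631.1, 164.5, 50.2]
tool_rot: [3.141, -0.001, 1.443]
force: [-2.3, 1.1, 6.1]
width: 7.2
```

Emit:
servo_tool --commands '[0,0,-0.5,0,1,0,0,-1,0,1,0,0,-2,0,1,0,0,-3,0,1,0,0,-4,0,1,0,0,-4.4,0,1,0,0,-4.4,0,1]'

```text
clock: 3.72
eef_pos: [633.4, 164.6, 162.9]
tool_rot: [3.135, -0.003, 1.442]
force: [0.8, 0.4, -0.5]
width: 6.8
```

```bash
python3 -c "
from h import *
from cell import ctrl
d=ctrl.get_image('wrist');cv2.imwrite('pics/w3.png',d['img']);np.savez('pics/w3.npz',**d)
c,s=np.cos(-3.105),np.sin(-3.105)
plan(581.4+15*c,-229.7+15*s,160,1.607)"
```

```text
now [632.  164.1 160.6] rot [ 3.138e+00 -1.000e-03  1.442e+00] t 3.77 w 7.1 F [ 0.6 -0.  -0.9]
units [-15.982  -0.578   0.022  -1.574] rows 9.587615458211571 1.318895619895579
```

View pics/w3.png

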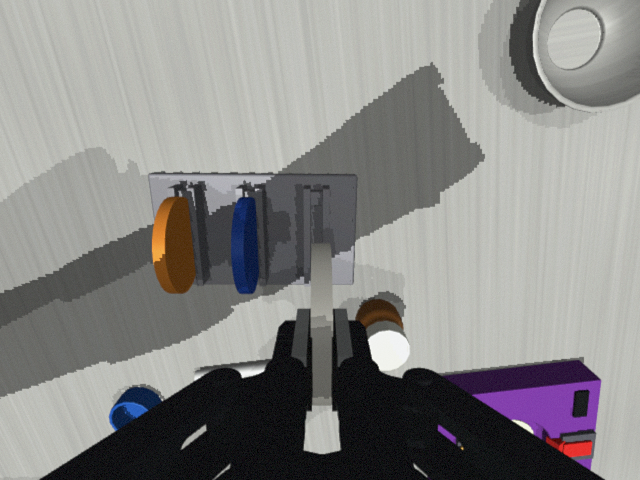

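The disc is held at (321,245–410), and blue and amber haven't moved. I'm carrying it over the well.

Emit:
servo_tool --commands '[-4,-0.15,0,-0.4,1,-16,-0.58,0,-1.57,1,-16,-0.58,0,-1.57,1,-16,-0.58,0,-1.57,1,-16,-0.58,0,-1.57,1,-16,-0.58,0,-1.57,1,-16,-0.58,0,-1.57,1,-16,-0.58,0,-1.57,1,-16,-0.58,0,-1.57,1,-16,-0.58,0,-1.57,1]'

```text
clock: 4.6
eef_pos: [562.2, -236.8, 156.8]
tool_rot: [-3.137, 0.002, 1.601]
force: [-1.0, 0.0, -0.5]
width: 7.2
```

Emit:
servo_tool --commands '[0,0,0,0,1,0,0,0,0,1,0,0,0,0,1]'

```text
clock: 4.85
eef_pos: [564.8, -229.5, 157.6]
tool_rot: [-3.14, -0.002, 1.607]
force: [0.4, 0.2, -1.3]
width: 7.2
```

```bash
cat >> h.py <<'E'
def look(tag,names):
    from cell import ctrl
    for n in names:
        d=ctrl.get_image(n); cv2.imwrite(f"pics/{n}_{tag}.png",d["img"]); np.savez(f"pics/{n}_{tag}.npz",**d)
CB=np.array([581.4,-229.7])
def base(xi,eta,z,yaw=1.607):  # plan to base-frame point
    c,s=np.cos(-3.105),np.sin(-3.105)
    p=CB+[xi*c-eta*s,xi*s+eta*c]; print("target",p.round(1),z); plan(p[0],p[1],z,yaw)
    from cell import ctrl
    e=ctrl.read_state()["eef_pos"][:2]-CB; print("now in base frame",round(c*e[0]+s*e[1],1),round(-s*e[0]+c*e[1],1))
E
python3 -c "
from h import *
look('4',['wrist','scene','top'])
base(16,0,90)"
```

```text
target [ 565.4 -230.3] 90
now [ 565.7 -228.6  158.5] rot [-3.141e+00 -1.000e-03  1.610e+00] t 5.0 w 7.1 F [-0.2 -0.8 -0.8]
units [-0.067 -0.015  2.739  0.027] rows 1.6427187266835799 0.022524078164318985
now in base frame 15.6 -1.7
```

View pics/wrist_4.png

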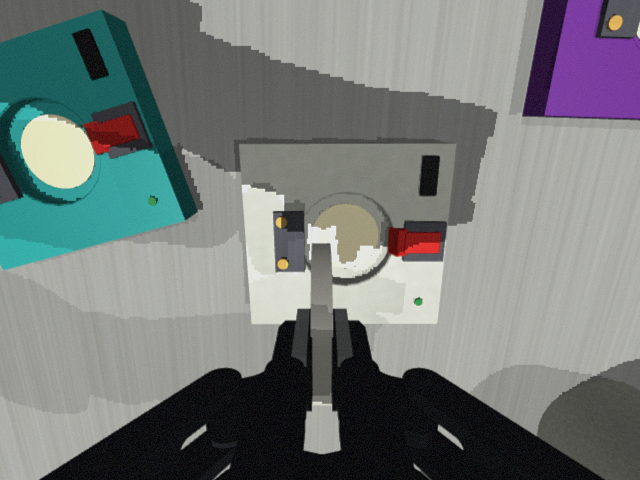

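View pics/scene_4.png

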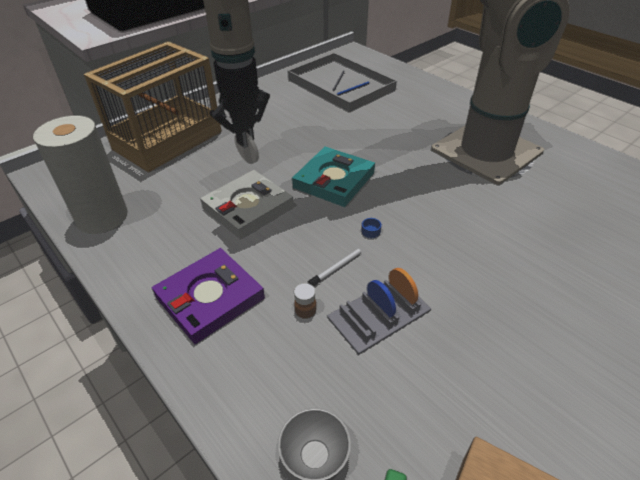

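```bash
python3 -c "
from h import *
np.set_printoptions(suppress=True,precision=2)
d=np.load('pics/wrist_4.npz')
b=ray(d,[(238,142),(457,143),(437,323),(250,323)],30);print(b)
x=(b[0]+b[3]-b[1]-b[2]);y=(b[2]+b[3]-b[0]-b[1])
print(b.mean(0),np.arctan2(x[1],x[0]),np.arctan2(y[1],y[0]),np.hypot(*x[:2])/2,np.hypot(*y[:2])/2)
u=proj(d,[[CB[0],CB[1],30]]);print(u)
c=cv2.resize(d['img'][130:330,220:470],None,fx=3.2,fy=3,interpolation=cv2.INTER_CUBIC);cv2.imwrite('pics/c4.png',c)
print(d['T'][:3,3])
"
```

```text
[[ 505.32 -161.78   30.  ]
 [ 656.34 -156.75   30.  ]
 [ 661.46 -296.63   30.  ]
 [ 510.38 -302.45   30.  ]]
[ 583.37 -229.4    30.  ] -3.1056856929414454 -1.5345445501341666 151.1476373339352 140.3690098738919
[[342.66 240.17]]
[ 562.95 -148.08  300.76]
```

View pics/c4.png

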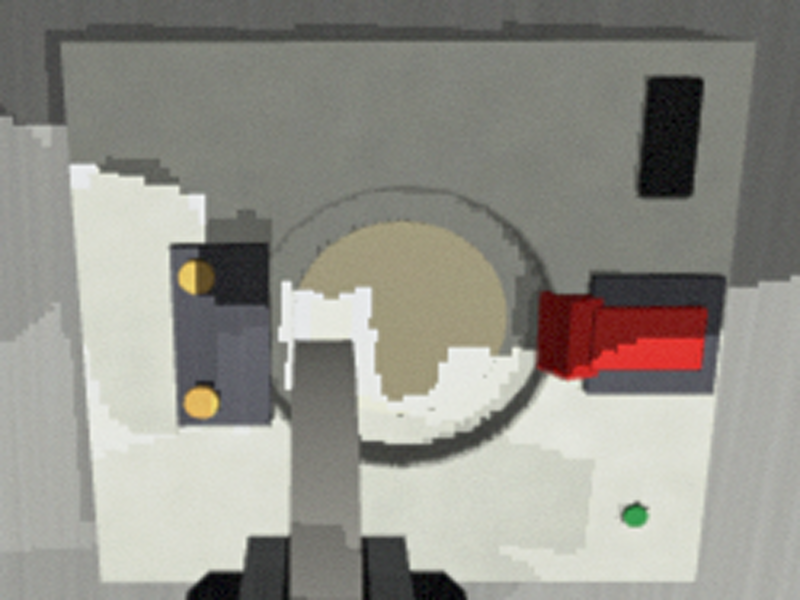

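Seen from the wrist, the base centre is (583.4, −229.4), 2 mm from the top-view result. I'll use that one, because it is tied to the tool. Lowering now.

Emit:
servo_tool --commands '[-0.02,0,1,0,1,-0.02,0,2,0,1,-0.02,0,2.6,0,1,-0.02,0,3.0,0,1,-0.02,0,3.3,0,1,-0.02,0,3.5,0,1,-0.02,0,3.5,0,1]'

```text
clock: 5.58
eef_pos: [565.5, -230.8, 70.9]
tool_rot: [-3.141, -0.0, 1.608]
force: [-0.4, -0.3, 0.7]
width: 7.0
```

```bash
sed -i 's/CB=np.array.*/CB=np.array([583.2,-229.5])/' h.py; python3 -c "
from h import *
look('5',['wrist','scene'])
base(17,0,62)
a=cv2.imread('pics/wrist_5.png')[100:420,160:480];b=cv2.resize(cv2.imread('pics/scene_5.png')[110:240,180:310],(400,400))
cv2.imwrite('pics/c5.png',np.hstack([cv2.resize(a,(400,400)),b]))"
```

```text
target [ 566.2 -230.1] 62
now [ 566.1 -231.3   72.1] rot [3.14  0.    1.607] t 5.68 w 7.1 F [ 0.6 -0.3 -1.1]
units [0.045 0.008 0.403 0.001] rows 0.24297921811705106 0.000538916130331971
now in base frame 17.2 1.1
```

View pics/c5.png

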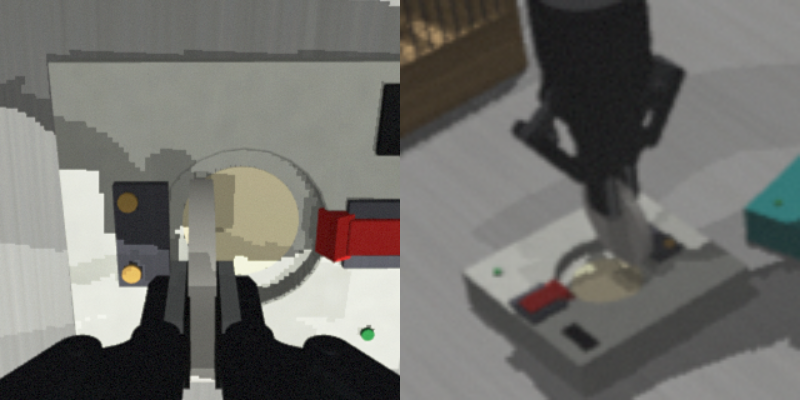

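The disc hangs over the lip side of the well, and the catch is opposite. I lower gently to contact.

Emit:
servo_tool --commands '[0.02,0,0.1,0,1,0.02,0,0.2,0,1,0.02,0,0.28,0,1,0.02,0,0.36,0,1,0.02,0,0.4,0,1,0.02,0,0.4,0,1]'

```text
clock: 6.18
eef_pos: [565.2, -230.8, 61.2]
tool_rot: [-3.141, -0.0, 1.607]
force: [0.8, -0.7, 0.2]
width: 6.9
```

Emit:
servo_tool --commands '[0,0,0.04,0,1,0,0,0.08,0,1]'

```text
clock: 6.35
eef_pos: [565.7, -230.9, 60.0]
tool_rot: [3.141, 0.0, 1.607]
force: [-2.9, 1.0, 11.4]
width: 6.9
```

Floor contact came at TCP z of about 60, at 11 N. I open slightly and look.

Emit:
servo_tool --commands '[0,0,-0.05,0,1,0,0,-0.05,0,0.76,0,0,-0.05,0,0.74,0,0.2,-0.05,0,0.74,0,0.4,-0.05,0,0.74,0,0.4,-0.05,0,0.74]'

```text
clock: 6.85
eef_pos: [577.2, -230.1, 60.8]
tool_rot: [3.139, -0.0, 1.607]
force: [0.4, 0.4, 0.8]
width: 22.2
```

```bash
cat >> h.py <<'E'
def duo(tag):
    look(tag,['wrist','scene'])
    a=cv2.imread(f'pics/wrist_{tag}.png')[100:480,130:510];b=cv2.resize(cv2.imread(f'pics/scene_{tag}.png')[120:240,190:310],(400,400),interpolation=cv2.INTER_CUBIC)
    cv2.imwrite(f'pics/duo_{tag}.png',np.hstack([cv2.resize(a,(400,400)),b]))
E
python3 -c "
from h import *
duo('6');base(0,0,62)"
```

```text
target [ 583.2 -229.5] 62
now [ 575.9 -230.2   60.6] rot [ 3.141 -0.     1.607] t 6.95 w 22.4 F [ 0.1  0.2 -0.1]
units [ 0.018  0.293 -0.056  0.001] rows 0.17932596699674755 0.0011808061770328061
now in base frame 7.3 0.4
```

View pics/duo_6.png

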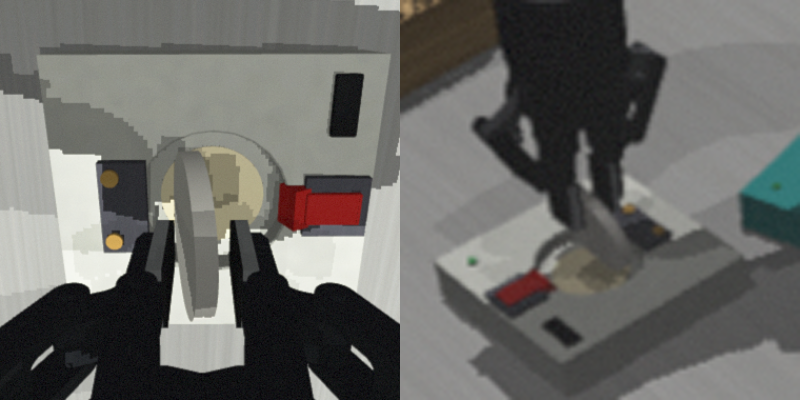

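```bash
python3 -c "
from h import *
a=cv2.imread('pics/wrist_6.png')[200:420,270:400];b=cv2.imread('pics/scene_6.png')[155:215,220:280]
cv2.imwrite('pics/z6.png',np.hstack([cv2.resize(a,(330,560),interpolation=cv2.INTER_CUBIC),cv2.resize(b,(460,560),interpolation=cv2.INTER_CUBIC)]))"
```

```text
(no output)
```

View pics/z6.png

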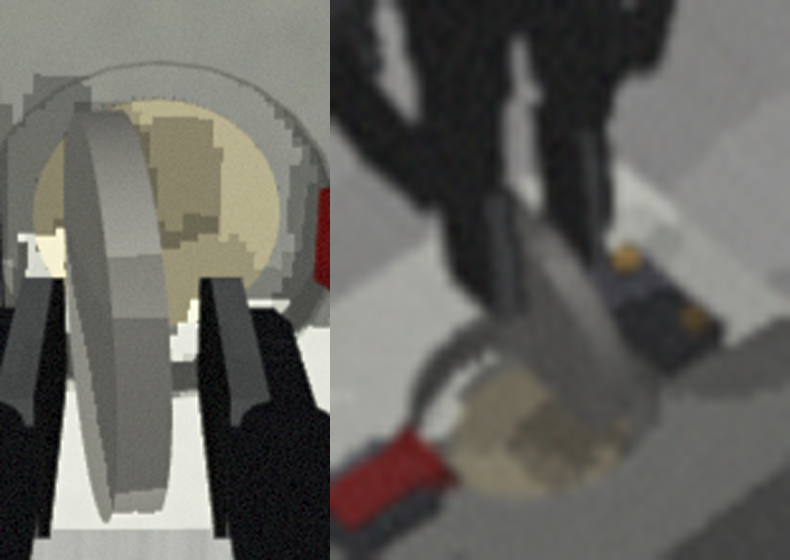

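The disc's upper face (left in this view) is visible, so it leans towards the catch, as wanted. I carry on.

Emit:
servo_tool --commands '[0,0.15,0,0,0.74,0,0.3,0,0,0.74,0,0.4,0,0,0.74,0,0.4,0,0,0.74,0,0.4,0,0,0.74]'

```text
clock: 7.37
eef_pos: [585.6, -230.0, 60.7]
tool_rot: [3.141, -0.0, 1.607]
force: [0.3, -0.3, -0.1]
width: 21.9
```

```bash
python3 -c "
from h import *
duo('7');base(0,0,62)"
```

```text
target [ 583.2 -229.5] 62
now [ 585.3 -230.1   60.6] rot [-3.141 -0.     1.607] t 7.47 w 22.1 F [-0.9 -0.5  0.8]
units [ 0.027 -0.081 -0.054 -0.002] rows 0.06089541843527862 0.00136377880006451
now in base frame -2.0 0.7
```

View pics/duo_7.png

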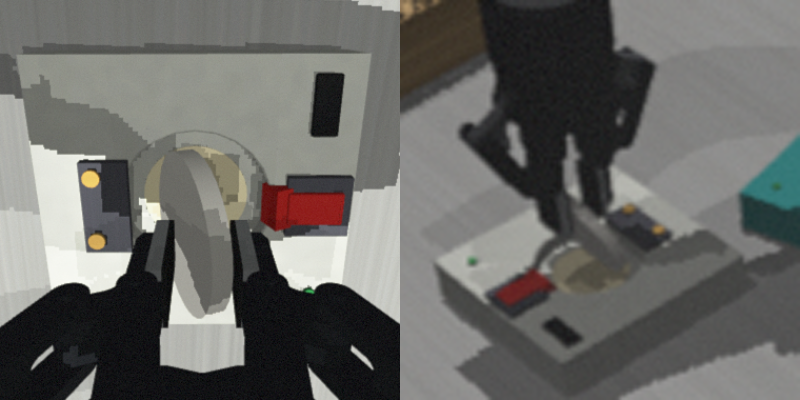

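The disc leans about 30° off vertical, resting on the catch-side finger. I widen the jaws gradually so that finger lets it down slowly.

Emit:
servo_tool --commands '[0,0,0,0,0.7,0,0,0,0,0.66,0,0,0,0,0.62,0,0,0,0,0.58,0,-0.03,0.05,0,0.54,0,-0.06,0.1,0,0.5,0,-0.1,0.15,0,0.46,0,-0.13,0.2,0,0.42,0,-0.16,0.24,0,0.38,0,-0.16,0.24,0,0.34]'

```text
clock: 8.3
eef_pos: [580.9, -230.3, 54.4]
tool_rot: [-3.141, -0.0, 1.607]
force: [-0.5, -0.3, 0.5]
width: 56.4
```

```bash
python3 -c "
from h import *
duo('8');base(0,0,62)"
```

```text
target [ 583.2 -229.5] 62
now [ 581.3 -230.2   54.6] rot [-3.141 -0.     1.607] t 8.4 w 56.6 F [ 1.2  0.7 -0.3]
units [ 0.027  0.076 -0.295 -0.002] rows 0.18366386840271312 0.0018329088742284675
now in base frame 1.9 0.7
```

View pics/duo_8.png

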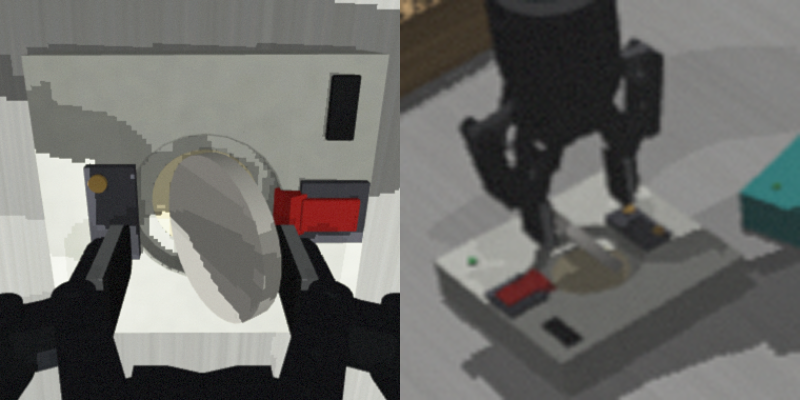

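Tilt is now about 50°, with the high edge resting on the catch-side finger (270,300 in the left half). I lower it further.

Emit:
servo_tool --commands '[0,0,0.08,0,0.31,0,0,0.16,0,0.28,0,0,0.24,0,0.25,0,0,0.32,0,0.22,0,0,0.38,0,0.2,0,0,0.38,0,0.2]'

```text
clock: 8.9
eef_pos: [581.3, -230.1, 44.8]
tool_rot: [-3.141, -0.0, 1.607]
force: [0.1, -0.2, 0.8]
width: 68.1
```

```bash
python3 -c "
from h import *
duo('9');base(0,0,62)"
```

```text
target [ 583.2 -229.5] 62
now [ 581.3 -230.2   45.1] rot [-3.141 -0.     1.607] t 9.0 w 68.1 F [-0.  -0.5 -0.2]
units [ 0.025  0.076 -0.677 -0.002] rows 0.4089126427511728 0.0013726547005023897
now in base frame 1.9 0.6
```

View pics/duo_9.png

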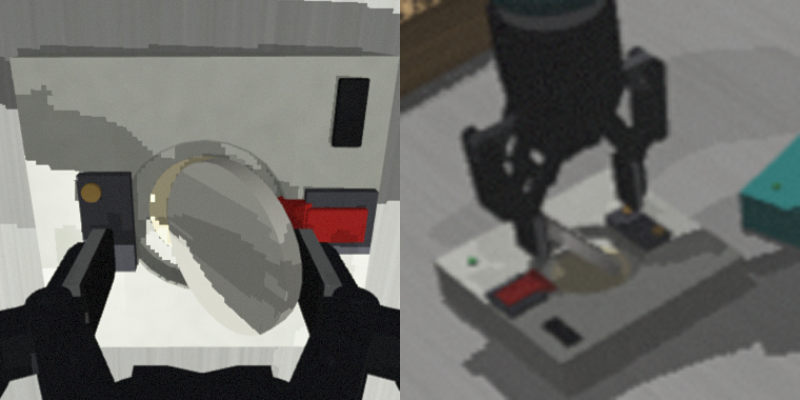

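Emit:
servo_tool --commands '[0,0,0.06,0,0.17,0,0,0.12,0,0.14,0,0,0.18,0,0.11,0,0,0.22,0,0.08,0,0.05,0.22,0,0.05,0,0.1,0.22,0,0.02,0,0.16,0.22,0,0,0,0.23,0.22,0,0,0,0.3,0.22,0,0,0,0.36,0.22,0,0]'

```text
clock: 9.83
eef_pos: [590.7, -229.9, 39.7]
tool_rot: [3.141, -0.0, 1.607]
force: [-0.0, 0.3, 0.5]
width: 85.8
```

```bash
python3 -c "
from h import *
duo('10');base(0,0,62)"
```

```text
target [ 583.2 -229.5] 62
now [ 590.8 -229.8   39.7] rot [3.141 0.    1.607] t 9.93 w 85.3 F [-1.   0.4 -0.4]
units [ 0.024 -0.304 -0.89  -0.   ] rows 0.5641825024005863 0.00013709022003027642
now in base frame -7.6 0.6
```

View pics/duo_10.png

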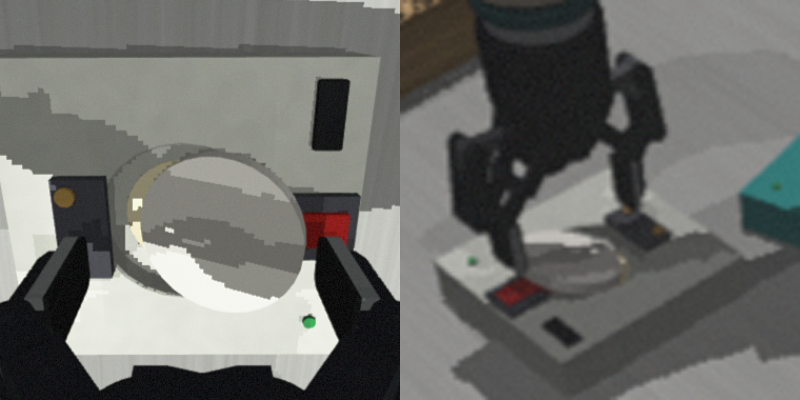

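The disc rests on the catch at about 20° tilt, with its low edge still short of the lip. I'll go round behind the high edge with closed fingers and push it under the lip.

Emit:
servo_tool --commands '[0,0,-1.2,0,0,0,0,-2.2,0,0,0,0.8,-2.2,0,0.4,0,1.6,-2.2,0,0.8,0,2.4,-2.2,0,1,0,2.7,-2.2,0,1,0,2.7,-2.2,0,1,0,2.7,-2.2,0,1]'

```text
clock: 10.6
eef_pos: [656.8, -227.3, 94.1]
tool_rot: [-3.14, -0.0, 1.607]
force: [-1.1, 0.3, 0.1]
width: 12.2
```

```bash
python3 -c "
from h import *
look('11',['wrist','scene','top']);base(-75,0,41.5)
a=cv2.resize(cv2.imread('pics/wrist_11.png')[100:400,130:430],(400,400));b=cv2.resize(cv2.imread('pics/scene_11.png')[120:240,190:310],(400,400),interpolation=cv2.INTER_CUBIC)
cv2.imwrite('pics/duo_11.png',np.hstack([a,b]))"
```

```text
target [ 658.1 -226.8] 41.5
now [ 656.3 -228.    94.4] rot [-3.14   0.     1.606] t 10.75 w -0.0 F [ 0.1 -0.5 -0. ]
units [ 0.046  0.074  2.117 -0.008] rows 1.269969761465281 0.00656905655734167
now in base frame -73.1 1.1
```

View pics/duo_11.png

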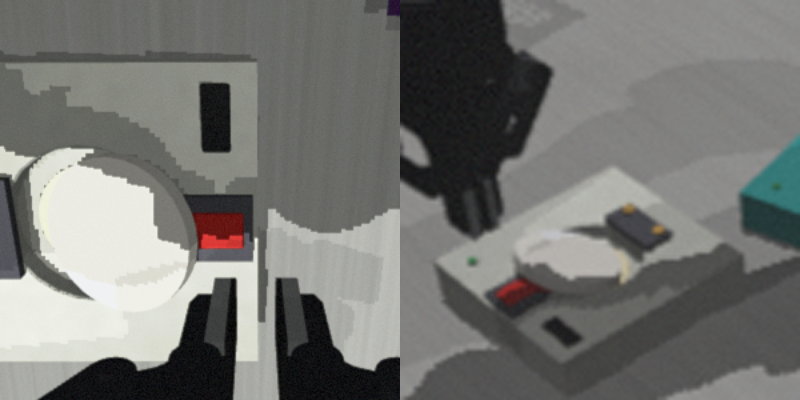

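Emit:
servo_tool --commands '[0.04,0.05,1.0,0,1,0.04,0.05,1.7,0,1,0.04,0.05,2.08,0,1,0.04,0.05,2.08,0,1,0.04,-0.1,2.08,0,1,0.04,-0.2,2.08,0,1,0.04,-0.3,2.08,0,1,0.04,-0.4,2.08,0,1,0.04,-0.5,2.08,0,1,0.04,-0.5,2.08,0,1]'

```text
clock: 11.58
eef_pos: [644.9, -227.3, 43.3]
tool_rot: [-3.142, 0.0, 1.607]
force: [-0.3, -0.1, -0.2]
width: 0.2
```

Emit:
servo_tool --commands '[0,-0.08,0,0,1,0,-0.16,0,0,1,0,-0.24,0,0,1,0,-0.24,0,0,1]'

```text
clock: 11.92
eef_pos: [638.8, -227.2, 42.6]
tool_rot: [-3.141, 0.0, 1.607]
force: [0.8, -0.1, -0.2]
width: -0.2
```

```bash
python3 -c "
from h import *
look('12',['wrist','scene']);base(-45,0,41.5)
a=cv2.resize(cv2.imread('pics/wrist_12.png')[100:400,130:430],(400,400));b=cv2.resize(cv2.imread('pics/scene_12.png')[120:240,190:310],(400,400),interpolation=cv2.INTER_CUBIC)
cv2.imwrite('pics/duo_12.png',np.hstack([a,b]))"
```

```text
target [ 628.2 -227.9] 41.5
now [ 639.3 -227.2   42.7] rot [-3.142 -0.     1.607] t 12.02 w -0.3 F [ 0.1  0.8 -0.4]
units [-0.011 -0.445  0.047 -0.002] rows 0.2681181707198491 0.0017097403180125034
now in base frame -56.1 -0.3
```

View pics/duo_12.png

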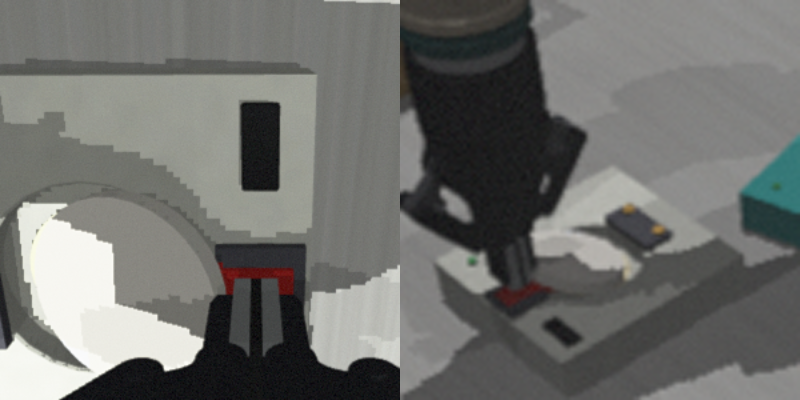

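The fingers sit just behind the disc's high edge (215,290). I push on towards the lip.

Emit:
servo_tool --commands '[0,-0.08,0.02,0,1,0,-0.16,0.02,0,1,0,-0.24,0.02,0,1,0,-0.32,0.02,0,1,0,-0.32,0.02,0,1]'

```text
clock: 12.43
eef_pos: [630.7, -227.6, 42.1]
tool_rot: [-3.141, 0.0, 1.607]
force: [0.3, -0.3, -0.2]
width: 0.1
```

Emit:
servo_tool --commands '[0,-0.06,0,0,1,0,-0.12,0,0,1,0,-0.12,0,0,1]'

```text
clock: 12.68
eef_pos: [628.1, -227.7, 42.2]
tool_rot: [-3.141, 0.0, 1.607]
force: [0.6, -0.2, -1.1]
width: 0.2
```

```bash
python3 -c "
from h import *
look('13',['wrist','scene']);base(-45,0,41.5)
a=cv2.resize(cv2.imread('pics/wrist_13.png')[100:400,60:360],(400,400));b=cv2.resize(cv2.imread('pics/scene_13.png')[120:240,190:310],(400,400),interpolation=cv2.INTER_CUBIC)
cv2.imwrite('pics/duo_13.png',np.hstack([a,b]))"
```

```text
target [ 628.2 -227.9] 41.5
now [ 628.3 -227.6   42.2] rot [3.142 0.    1.607] t 12.78 w 0.2 F [-0.9 -0.1 -0.3]
units [-0.01  -0.006  0.029 -0.002] rows 0.01857390252826755 0.0014110666339282793
now in base frame -45.1 -0.2
```

View pics/duo_13.png

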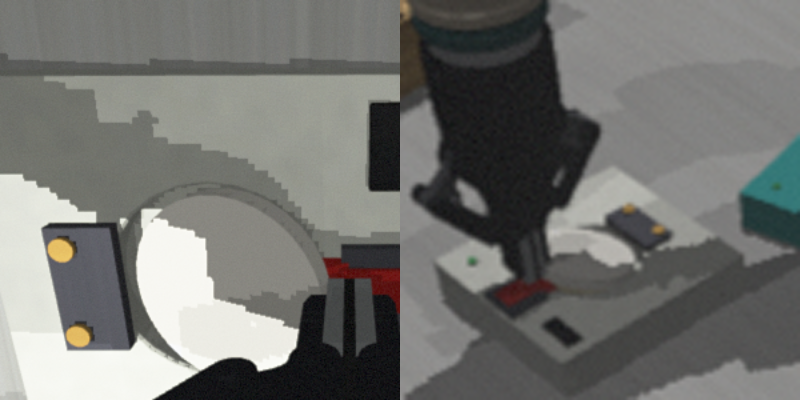

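The disc is following. Its low edge (137,280) is still short of the lip (125,280), so I keep pushing.

Emit:
servo_tool --commands '[0,-0.06,0,0,1,0,-0.12,0,0,1,0,-0.18,0,0,1,0,-0.24,0,0,1,0,-0.24,0,0,1]'

```text
clock: 13.2
eef_pos: [621.8, -227.9, 42.1]
tool_rot: [-3.141, 0.0, 1.607]
force: [0.2, -0.4, 0.3]
width: 0.5
```

Emit:
servo_tool --commands '[0,-0.06,0,0,1,0,-0.12,0,0,1,0,-0.12,0,0,1]'

```text
clock: 13.45
eef_pos: [618.9, -228.0, 42.2]
tool_rot: [-3.141, 0.0, 1.607]
force: [0.5, -0.5, -0.2]
width: -0.0
```

```bash
python3 -c "
from h import *
look('14',['wrist','scene']);base(-35,0,41.5)
a=cv2.resize(cv2.imread('pics/wrist_14.png')[100:400,40:340],(400,400));b=cv2.resize(cv2.imread('pics/scene_14.png')[120:240,190:310],(400,400),interpolation=cv2.INTER_CUBIC)
cv2.imwrite('pics/duo_14.png',np.hstack([a,b]))"
```

```text
target [ 618.2 -228.2] 41.5
now [ 619.3 -227.9   42.2] rot [ 3.141 -0.     1.607] t 13.55 w -0.0 F [ 0.3  0.2 -0.4]
units [-0.012 -0.047  0.029 -0.002] rows 0.03422173221496892 0.001774199926565596
now in base frame -36.2 -0.3
```

View pics/duo_14.png

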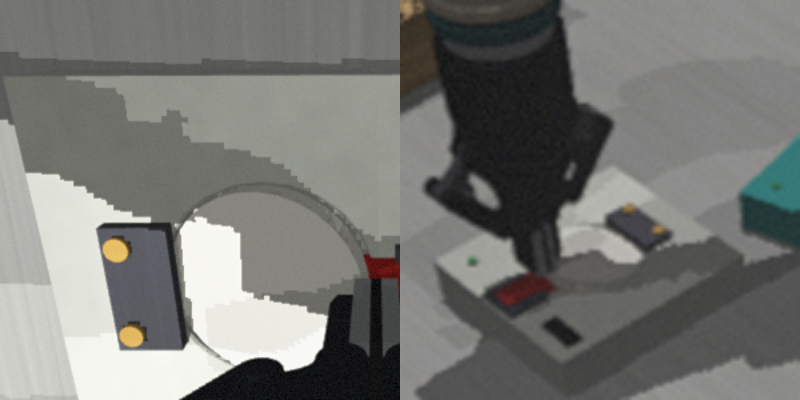

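The low edge is now hidden under the lip. A little more push, until some force shows.

Emit:
servo_tool --commands '[0,-0.05,0,0,1,0,-0.1,0,0,1,0,-0.1,0,0,1]'

```text
clock: 13.8
eef_pos: [616.5, -228.0, 42.1]
tool_rot: [-3.141, 0.0, 1.607]
force: [-0.6, 0.3, -0.1]
width: -0.2
```

Emit:
servo_tool --commands '[0,-0.05,0,0,1,0,-0.05,0,0,1]'

```text
clock: 13.97
eef_pos: [615.4, -228.0, 42.2]
tool_rot: [-3.141, -0.0, 1.607]
force: [-0.2, 0.3, 0.5]
width: 0.1
```

Emit:
servo_tool --commands '[0,0.1,0,0,1,0,0.1,-1,0,1,0,0.1,-2,0,1,0,0.1,-2,0,1]'

```text
clock: 14.3
eef_pos: [621.7, -228.5, 96.9]
tool_rot: [3.134, 0.002, 1.607]
force: [1.1, -0.3, 0.3]
width: 0.1
```

```bash
python3 -c "
from h import *
look('15',['wrist','scene','top']);base(-14,0,40)
a=cv2.resize(cv2.imread('pics/wrist_15.png')[150:420,60:390],(440,360));b=cv2.resize(cv2.imread('pics/scene_15.png')[160:240,195:300],(360,360),interpolation=cv2.INTER_CUBIC)
cv2.imwrite('pics/duo_15.png',np.hstack([a,b]))"
```

```text
target [ 597.2 -229. ] 40
now [ 618.2 -227.9   92.3] rot [3.141 0.    1.607] t 14.45 w -0.1 F [-0.6 -1.2 -0.3]
units [-1.200e-02 -8.400e-01  2.091e+00 -1.000e-03] rows 1.3508418500691148 0.0012022454092704199
now in base frame -35.0 -0.3
```

View pics/duo_15.png

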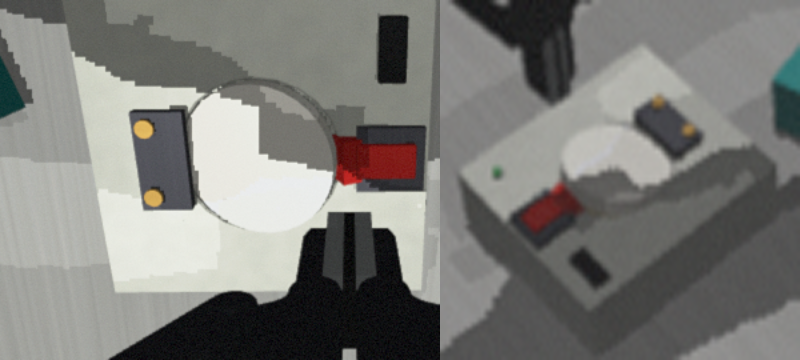

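The disc sits under the lip on the left, and its high edge rests on the catch slope (340,160). Now I press between its centre and the catch.

Emit:
servo_tool --commands '[0,-0.4,0,0,1,0,-0.8,0.8,0,1,0,-0.8,1.6,0,1,0,-0.8,2.0,0,1,0,-0.8,2.1,0,1,0,-0.8,2.18,0,1,0,-0.8,2.26,0,1,0,-0.8,2.26,0,1]'

```text
clock: 15.12
eef_pos: [597.2, -228.4, 36.2]
tool_rot: [-3.139, -0.0, 1.607]
force: [-2.5, 0.4, 3.9]
width: 0.1
```

Emit:
servo_tool --commands '[0,0,0.06,0,1,0,0,0.12,0,1,0,0,0.12,0,1]'

```text
clock: 15.37
eef_pos: [597.8, -228.7, 34.2]
tool_rot: [-3.141, 0.001, 1.607]
force: [-5.2, 0.1, 6.7]
width: -0.5
```

Emit:
servo_tool --commands '[0,0,0.06,0,1,0,0,0.12,0,1,0,0,0.12,0,1]'

```text
clock: 15.62
eef_pos: [599.5, -228.7, 30.5]
tool_rot: [3.139, 0.001, 1.607]
force: [0.5, 0.0, -1.2]
width: -0.0
```

Emit:
servo_tool --commands '[0,0,0.06,0,1,0,0,0.12,0,1,0,0,0.12,0,1]'

```text
clock: 15.87
eef_pos: [598.3, -228.6, 26.3]
tool_rot: [3.141, -0.0, 1.607]
force: [-0.4, -0.3, -0.2]
width: -0.3
```

The force dropped away, so it probably snapped in. A light check press, then retreat and look.

Emit:
servo_tool --commands '[0,0,0.04,0,1,0,0,0.07,0,1,0,0,0.07,0,1]'

```text
clock: 16.12
eef_pos: [598.3, -228.6, 26.1]
tool_rot: [3.141, 0.0, 1.607]
force: [-3.6, -0.3, 8.6]
width: -0.0
```

Emit:
servo_tool --commands '[0,0,-0.2,0,1,0,0,-1.5,0,1,0,0,-3,0,1,0,1,-4.5,0,1,0,2,-5,0,1,0,2,-5,0,1]'

```text
clock: 16.62
eef_pos: [656.4, -226.1, 155.9]
tool_rot: [3.126, 0.002, 1.608]
force: [1.5, 0.5, -0.3]
width: 0.1
```

```bash
python3 -c "
from h import *
look('16',['wrist','scene','top']);base(0,0,40)
a=cv2.resize(cv2.imread('pics/wrist_16.png')[150:420,60:390],(440,360));b=cv2.resize(cv2.imread('pics/scene_16.png')[160:240,195:300],(360,360),interpolation=cv2.INTER_CUBIC)
cv2.imwrite('pics/duo_16.png',np.hstack([a,b]))"
```

```text
target [ 583.2 -229.5] 40
now [ 647.2 -226.7  149.2] rot [-3.14  -0.     1.607] t 16.77 w 0.0 F [-1.1 -0.2 -0.4]
units [-1.800e-02 -2.560e+00  4.368e+00  1.000e-03] rows 3.0355546523392563 0.0009910269018275672
now in base frame -64.0 -0.4
```

View pics/duo_16.png

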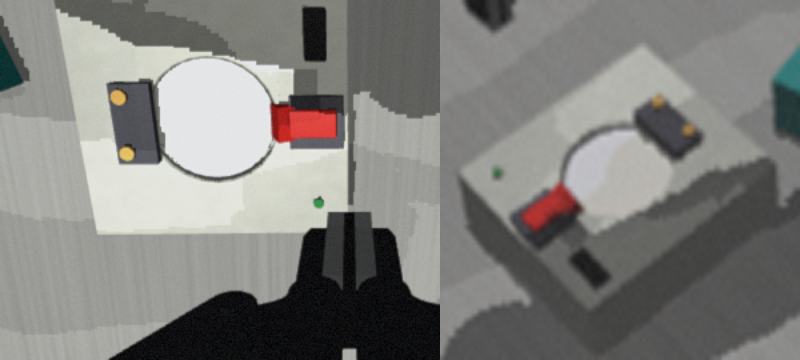

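View pics/scene_16.png

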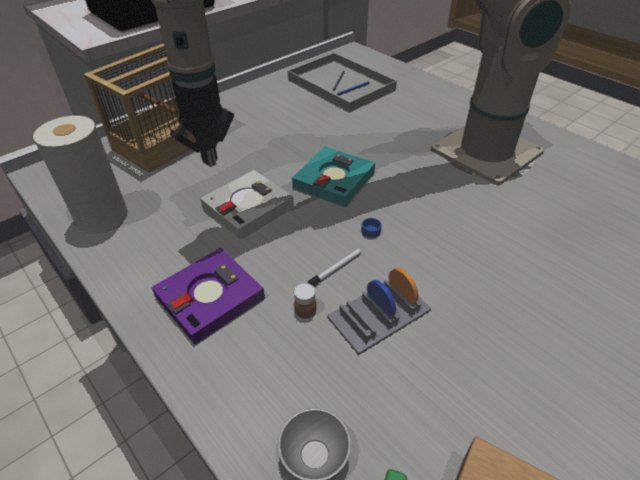

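Wrist view: the disc is evenly lit and flat in the well, with its lip-side edge under the lip (158,110) and the red catch tip overlapping its edge (275,122). The check press met 8.6 N at 26 mm, which is the height of a seated disc's top face. Blue, amber, jar, cap and torch haven't moved. Handing in.

```bash
python3 -c "
from cell import ctrl
print(ctrl.finish_job())"
```

```text
the job is handed in; nothing more can be done
None
```

I fitted the white opal disc into the well of the white light base and handed the job in at about 17 s of the 61 s allowed. No verdict came back.

**How it went:** I gripped the disc by its faces and stood it on the well floor near the lip. I let it lean onto the catch-side finger and widened the jaws slowly until it rested tilted on the catch. It had come down short of the lip, so I pushed its high edge across with closed fingers until the low edge went under. I then pressed it down between its centre and the catch.

**Last checks:**
- **Force:** the highest I read was about 11 N, when the disc first touched the well floor. I only saw the force at the end of each move, so brief peaks between readings would not show.
- **Seating:** the press force built to about 7 N, then fell away as the disc went down. A second light press met 8.6 N at 26 mm, the height of a seated disc's top face.
- **Pictures:** the disc lies flat, with one edge under the lip and the catch over the other. I judged level, centring and catch position by eye and did not measure them.
- **Surroundings:** the blue and amber discs, jar, cap and pen torch look unmoved, and the arm is clear of everything.

**Disagreement:** the top and wrist cameras differed by about 2 mm in x for both the rack and the light base. I used the wrist view for positioning.

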